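# Compare a leaf spring with the master on the spring-check bench

### The job

Feel how stiff the sample leaf spring is against the master: first press the free tip with the yellow pad (the master) right down onto its stop, keep it there for about a second and let it spring back up, then do the same with the blue pad (the sample). Leave the spring with the red pad unpressed, do not push the black latch housing on the bench out of place, and finish clear with all three springs up.

Things in the scene. Friction and masses are not known exactly. Their poses are not given: they have to be found in the camera images.
- master_tip (a point): Master spring: top centre of the yellow pad (30 mm across) on the free tip of a level steel leaf, 24 mm wide, clamped in a fixed green fixture (190 x 70 mm; clamp 79 mm high). Top 67.5 mm above the table at rest; turning about its clamped root 100 mm from the pad, it sinks 18 mm to a fixed stop (point at 49 mm). About 5 N to reach the stop; springs back. x: along the leaf, clamp to tip; y: across; z: up.
- sample_tip (a point): Sample spring: top centre of the blue pad (30 mm across) on the free tip of a level steel leaf, 24 mm wide, clamped in a fixed green fixture (190 x 70 mm; clamp 79 mm high). Top 67.5 mm above the table at rest; turning about its clamped root 100 mm from the pad, it sinks 18 mm to a fixed stop (point at 49 mm). About 8 N to reach the stop; springs back. x: along the leaf, clamp to tip; y: across; z: up.
- spare_tip (a point): Spare spring, to be left alone: top centre of the red pad (30 mm across) on the free tip of a level steel leaf, 24 mm wide, clamped in a fixed green fixture (190 x 70 mm; clamp 79 mm high). Top 67.5 mm above the table at rest; turning about its clamped root 100 mm from the pad, it sinks 18 mm to a fixed stop (point at 49 mm). About 6 N to reach the stop; springs back. x: along the leaf, clamp to tip; y: across; z: up.
- latch_mid (a point): Black plastic latch housing, loose on the bench, 85 x 50 mm (x by y) and 42 mm high at its -x end, 22 mm high at the other, with a steel pin 60 mm long along y across its low end; bystander, 0.15 kg. The point is at the centre of its footprint, 20 mm above its underside; z up.
Not all that is in view belongs to the job. Leave any purple look-alike of the part that bears sample_tip alone.

How it is judged:
On the way, in this order (a step that is already met when the one before it is completed fails the run):
1. the yellow-padded master spring is held down on its stop while the blue one is up (height (world z) of master_tip below 0.0525 m and height (world z) of sample_tip above 0.064 m), for 0.4 s.
2. the master has sprung back up and the blue-padded sample is held down on its stop (height (world z) of sample_tip below 0.0525 m and height (world z) of master_tip above 0.064 m), for 0.4 s.
At the end, for the whole second after the job is handed in: All three springs have sprung back up (pad tops above 64 mm), after the master and then the sample were each held down within about 3.5 mm of the stop for 0.4 s (height (world z) of each of master_tip, sample_tip, spare_tip above 0.064 m); the robot touches nothing.
It fails at once if the red-padded spare spring is pressed down (more than 8 mm) (height (world z) of spare_tip below 0.0595 m).
It fails at once if the black latch housing is pushed more than 20 mm (distance of latch_mid from where it was at the start of the episode above 0.02 m).
It also fails if it takes over 40 s, if anything falls off the work surface, if the arm or the gripper's body presses on something with over 40 N, if the wrist force passes 120 N, or if a joint passes its speed limit or range.

### The arm

A 6-joint arm with a two-finger parallel gripper is mounted at the origin on the work surface. World frame = base frame: x ahead of the robot, y to its left, z up, the work surface at z = 0. Lengths are in m, angles in rad, forces in N, time in s.
With the tool pointing down it reaches from about 0.25 to 0.725 m from the base axis. Payload 4 kg.
Tool frame: the origin (TCP) lies midway between the tips of the shut fingers; the grasp point (between the pads) lies 19 mm behind it; z points along the fingers, y is the direction in which the jaws open and shut (so a half turn about z gives the same grasp; the last joint's range is limited). The gripper opens to 85 mm and grips with 20 to 120 N. Pads are 22 mm wide; open, the fingers measure 114 mm over their backs; the gripper's body (76 mm by 85 mm) begins 54 mm behind the grasp point. The pads swing forward as they close: fully open they stand 13 mm farther back than shut.
Start: joints at [-1.321, 0.241, 0.005, 1.335, 0, 1.571], TCP at [0.124, -0.484, 0.231] pointing down, gripper open.
Joint ranges: [-2.72, 2.72], [-1.05, 1.87], [-1.09, 1.28], [-1.99, 2.15], [-1.42, 1.44], [-3.14, 3.14]. Speed limits (rad/s): [2.79, 2.79, 3.14, 3.14, 3.14, 3.14].

### API

Orientations are given as a unit quaternion [x, y, z, w].
In Python, from workcell import get_obs, camera, camera_model, job_done, masks_of gives the robot as it stands.
- The arm moves only by the tool jog_arm, never from a script. Its argument "deltas" is a list that holds one entry, the list of rows, each a list of 7 numbers: the shift along the tool's x, y, z in mm, then the turn, a rotation vector about the tool's x, y, z in degrees, then the finger opening in mm, from 0 to 85.4. A call has 1 to 5 rows; each row shifts and turns the pose as measured when the row begins, along the tool's axes as they then stand; what a row does not reach is not made up. A row lasts 1/10 s, in which the tool goes at most 50 mm and 8.59 degrees, less where a joint would pass 70% of its speed; a pose out of reach is approached as far as the arm can. A call with a gripper value outside its range is refused whole. The fingers move at their own pace and stop on an object; the grip force is fixed at half the most. Time passes only in rows, so rows that do not move let the fingers close. It gives the time, the measured TCP pose, the force and the opening at its end, in the units of the state.
- get_obs(): the state, without advancing time (a new reading comes with each control period).
- camera(name): name is "scene" or "top"; returns the picture (384x512x3 uint8, red, green, blue); there is no depth.
- camera_model(name): a dict with "fovy" (degrees; the focal length in pixels is half the picture's height over the tangent of half this angle, whatever the lens; pixels are square), "cx", "cy" (the principal point, pixels), "k1" (the pictures are not rectified: a ray, as slopes to the right and down, at radius r is drawn at 1 + k1 r^2 times it, then the intrinsics apply), "pose" (4x4, takes a point from camera to world coordinates). Camera axes: x right, y down, z forward; pixel columns grow to the right and rows downward; lengths in m; the calibration is good to about 2 mm. A picture is of the moment at which its call begins. camera_model takes no time and is no camera call.
- job_done(): hands the job in, once; it reports no verdict.
Trained networks look in the newest picture that a camera, given by its name, has taken for a name from the list of things; names that differ only in an ending like _2 or _b are one class to them, and where a whole thing is asked for, a point or a joint stands for the part that bears it (a point fixed in the world has none). Each returns a list of dicts, best first, with "conf" (0 to 1); they miss things now and then, are a little off and sometimes report something else, mostly with a low value. They report only what shows in the picture. A call takes as long as a camera call. They do not tell look-alikes from the thing itself.
- masks_of(target, camera): "pixels" (384x512 bool, what is visible of it) and "at" ([column, row] in pixels, amid what is visible of it).
The state is a dict: "clock": time; "joint_pos": joint angles; "joint_vel": joint speeds; "tau": joint torques, N m; "eef_pos": TCP position; "tool_rot": TCP orientation; "ft_force": force on the tool from outside, world axes, zero at the start; "ft_torque": the same for the moment, N m; "grip_width": finger opening in m.
Only numpy, scipy, OpenCV 4.12 (cv2) and the standard library are available. Lean on these libraries where they do the work, as an engineer would, in place of code of your own. Each camera call takes 0.05 s, during which the arm holds its last target. There are 200 camera calls.

## Working session

There is one attempt and no reset: what is moved stays moved. The work goes in short steps, Python scripts to look and compute and a tool call to move; the robot and the scene stay as the last step left them, time stands still between calls to the robot, and variables do not carry over. Pictures are saved under pics/ and viewed, about 8 in all and at most 12, crops included, and the job is handed in when it is done.

Besides the shell and the picture viewer there is one more tool, called in YAML: its name, and indented under it one key for each argument. jog_arm: Moves the arm, as the interface text tells. Its arguments: {"type":"object","properties":{"deltas":{"type":"array"}},"required":["deltas"]}

```bash
mkdir -p pics
cat > h.py <<'E'
import numpy as np, cv2
from workcell import *
def ray(cam,px):
    m=camera_model(cam); f=192/np.tan(np.radians(m["fovy"])/2)
    K=np.array([[f,0,m["cx"]],[0,f,m["cy"]],[0,0,1]])
    # pure k1 model
    u=cv2.undistortPoints(np.array([[px]],float),K,np.array([m["k1"],0,0,0.]))[0,0]
    T=np.array(m["pose"]); return T[:3,3],T[:3,:3]@np.array([u[0],u[1],1])
def at_z(cam,px,z):
    o,d=ray(cam,px); return o+d*(z-o[2])/d[2]
def save(img,n): cv2.imwrite("pics/"+n,img[:,:,::-1])
E
python3 - <<'E'
from h import *
for c in("top","scene"):
    im=camera(c); save(im,c+"0.png")
    for t in("master_tip","sample_tip","spare_tip","latch_mid"):
        for r in masks_of(t,c):
            p=r["pixels"]; print(c,t,round(r["conf"],2),np.round(r["at"]),p.sum(),np.round(at_z(c,r["at"],.0675),3), im[p].mean(0).round())
E
```

```text
top master_tip 0.68 [346. 199.] 304 [ 0.487 -0.212  0.068] [119. 107.  78.]
top sample_tip 0.8 [148. 274.] 354 [0.263 0.355 0.068] [ 91.  93. 109.]
top sample_tip 0.52 [215. 192.] 320 [0.503 0.172 0.068] [ 88.  92. 104.]
top spare_tip 0.54 [283. 194.] 298 [ 0.501 -0.029  0.068] [114.  84.  82.]
top latch_mid 0.86 [295. 126.] 475 [ 0.712 -0.065  0.068] [33. 31. 31.]
scene master_tip 0.68 [221. 152.] 192 [ 0.498 -0.211  0.068] [102.  89.  69.]
scene sample_tip 0.9 [295. 224.] 334 [0.502 0.185 0.068] [73. 72. 84.]
scene sample_tip 0.85 [427. 237.] 295 [0.272 0.369 0.068] [71. 71. 83.]
scene spare_tip 0.65 [248. 182.] 242 [ 0.51  -0.021  0.068] [93. 67. 64.]
scene latch_mid 0.58 [166. 210.] 721 [ 0.738 -0.005  0.068] [33. 30. 27.]
```

```bash
python3 -c "
import cv2,numpy as np
a=cv2.imread('pics/top0.png');b=cv2.imread('pics/scene0.png')
cv2.imwrite('pics/both.png',cv2.resize(a,(800,600),interpolation=cv2.INTER_CUBIC))
cv2.imwrite('pics/s.png',cv2.resize(b,(800,600),interpolation=cv2.INTER_CUBIC))"
```

```text
(no output)
```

View pics/both.png

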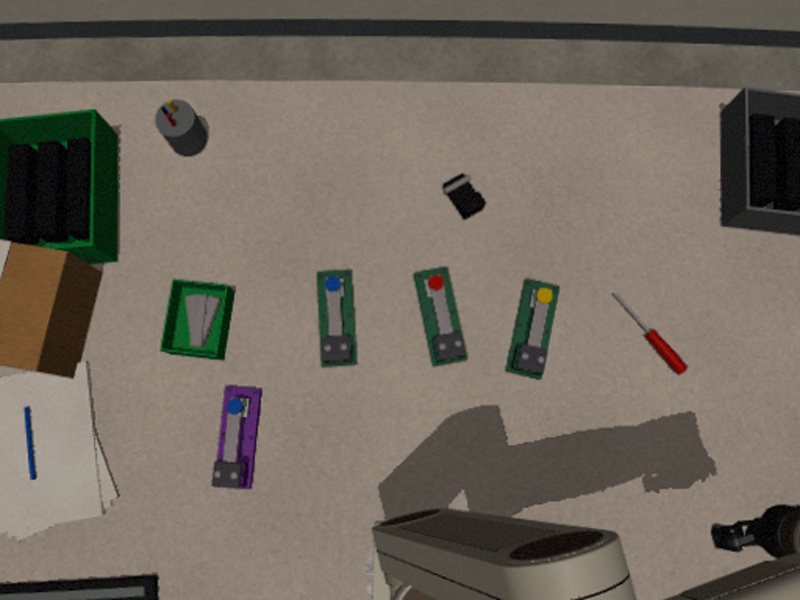

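View pics/s.png

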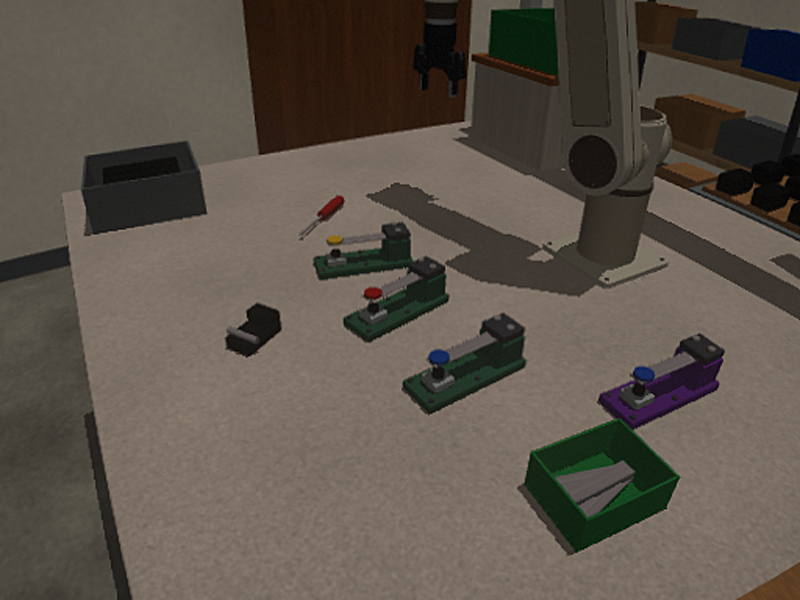

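The top view (800x600) shows yellow at (544,296), red at (436,283) and blue on the green fixture at (333,284). Candidates for the sample are the blue pad on green at (333,284) and the blue pad on the purple look-alike at (235,406); I choose the green one. Next I measure the pad centres by colour.

Run:
```python
from h import *
H={"yellow":(20,35),"red":None,"blue":(100,125)}
for c,reg in(("top",{"yellow":(348,189),"red":(279,181),"blue":(213,182)}),("scene",{"yellow":(214,154),"red":(239,188),"blue":(281,229)})):
    im=cv2.imread(f"pics/{c}0.png"); hsv=cv2.cvtColor(im,cv2.COLOR_BGR2HSV).astype(int)
    for k,(x,y) in reg.items():
        h,s=hsv[...,0],hsv[...,1]
        m=(s>140)&(hsv[...,2]>70)&(((h<8)|(h>172)) if k=="red" else (h>H[k][0])&(h<H[k][1]))
        w=np.zeros_like(m); w[y-12:y+13,x-12:x+13]=1; m&=w
        v,u=np.nonzero(m); p=(u.mean(),v.mean()); print(c,k,len(u),np.round(p,1),at_z(c,p,.0665).round(4), "ext",np.ptp(u)+1,np.ptp(v)+1)
a=cv2.imread("pics/top0.png")[165:250,195:370]
cv2.imwrite("pics/crop.png",cv2.resize(a,(780,380),interpolation=cv2.INTER_CUBIC))
# clamp centres approx for leaf directions (clamp top z .079) from 800x600 pix
for n,p in(("yellow",(532,358)),("red",(450,346)),("blue",(337,348))): print(n,"clamp",at_z("top",(p[0]*.64,p[1]*.64),.079).round(3))
o=get_obs(); print(o["eef_pos"],o["tool_rot"],o["clock"])
from scipy.spatial.transform import Rotation as R
print(R.from_quat(o["tool_rot"]).as_matrix().round(3), camera_model("top")["pose"])
```

```text
top yellow 85 [348.1 188.6] [ 0.5201 -0.2213  0.0665] ext 11 10
top red 77 [278.5 180.3] [ 0.5425 -0.0155  0.0665] ext 10 10
top blue 74 [212.5 181.1] [0.5375 0.18   0.0665] ext 10 9
scene yellow 40 [213.8 152.9] [ 0.5196 -0.2192  0.0665] ext 10 5
scene red 54 [238.2 186.6] [ 0.5414 -0.0159  0.0665] ext 11 6
scene blue 78 [280.6 227.5] [0.5361 0.1798 0.0665] ext 13 8
yellow clamp [ 0.398 -0.193  0.079]
red clamp [ 0.419 -0.042  0.079]
blue clamp [0.412 0.166 0.079]
[ 0.12358392 -0.48449484  0.23129467] [ 9.92214274e-01  1.24542502e-01 -8.51017694e-06  2.07445183e-05] 0.5
[[ 0.969  0.247 -0.   ]
 [ 0.247 -0.969 -0.   ]
 [-0.     0.    -1.   ]] [[ 0.01487555 -0.97788651  0.20860655  0.24877918]
 [-0.99987384 -0.01338587  0.00855109  0.06027226]
 [-0.00556962 -0.20870743 -0.97796226  1.34238277]
 [ 0.          0.          0.          1.        ]]
```

View pics/crop.png

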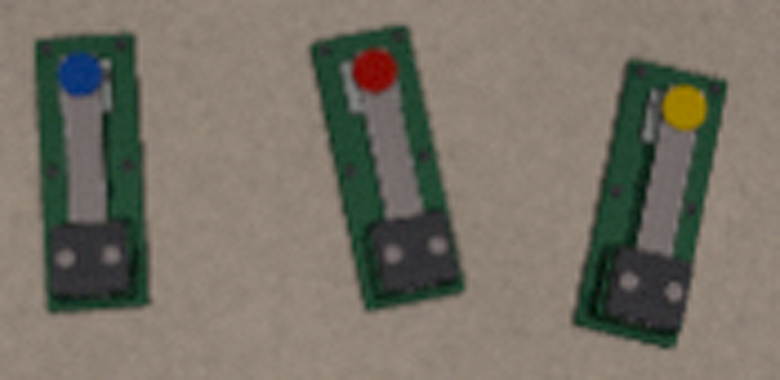

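Both cameras agree to about 2 mm. The crop shows blue (80,75), red (375,70) and yellow (685,105), all on green fixtures, with the purple one out of frame. Targets are yellow (0.520,-0.220) and blue (0.537,0.180). I shut the fingers and travel high to yellow.

jog_arm:
  deltas:
    - [[45,-16,0,0,0,0,0],[45,-16,0,0,0,0,0],[45,-16,0,0,0,0,0],[45,-16,0,0,0,0,0],[45,-16,0,0,0,0,0]]

```text
clock: 1.0
eef_pos: [0.3238, -0.353, 0.2311]
tool_rot: [0.993, 0.117, -0.0, 0.002]
ft_force: [0.8, -1.0, -0.4]
grip_width: 0.0125
```

jog_arm:
  deltas:
    - [[45,-16,0,0,0,0,0],[45,-16,0,0,0,0,0],[45,-16,0,0,0,0,0],[45,-16,0,0,0,0,0],[0,0,0,0,0,0,0]]

```text
clock: 1.5
eef_pos: [0.4946, -0.2403, 0.2313]
tool_rot: [0.993, 0.12, 0.002, 0.003]
ft_force: [-0.1, 0.6, -0.1]
grip_width: 0.0003
```

jog_arm:
  deltas:
    - [[29,-14,20,0,0,0,0],[0,0,40,0,0,0,0],[0,0,40,0,0,0,0],[0,0,30,0,0,0,0],[0,0,0,0,0,0,0]]

```text
clock: 2.0
eef_pos: [0.5228, -0.2203, 0.0992]
tool_rot: [0.993, 0.122, 0.004, 0.005]
ft_force: [-0.1, 0.7, 0.1]
grip_width: -0.0003
```

Run:
```python
from h import *
o=get_obs(); print(o["eef_pos"],o["ft_force"],o["clock"])
a=camera("scene"); b=camera("top")
A=cv2.resize(a[100:220,150:310],(640,480)); B=cv2.resize(b[140:260,270:430],(640,480))
save(np.vstack([A,B])[:, :][::1] if 0 else cv2.resize(np.hstack([A,B]),(800,300)),"y1.png")
```

```text
[ 0.52275781 -0.22025484  0.09923721] [-0.14743268  0.73191501  0.10277521] 2.0
```

View pics/y1.png

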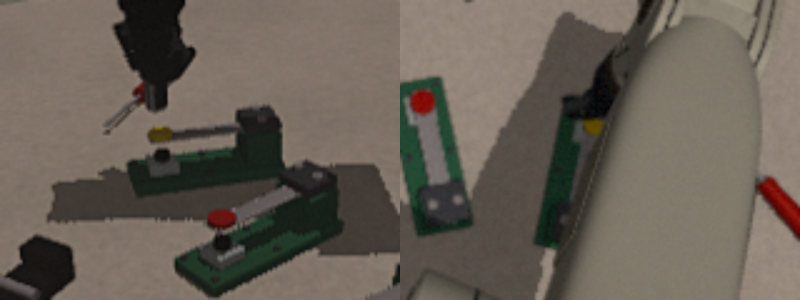

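The fingertip is directly above the yellow pad in the scene view (crop about (155,105) over pad (160,133)). Pressing now.

jog_arm:
  deltas:
    - [[-2,0,15,0,0,0,0],[0,0,14,0,0,0,0],[0,0,10,0,0,0,0],[0,0,6,0,0,0,0],[0,0,0,0,0,0,0]]

```text
clock: 2.6
eef_pos: [0.5316, -0.2279, 0.0693]
tool_rot: [0.993, 0.12, 0.016, 0.012]
ft_force: [-0.2, -0.3, -0.2]
grip_width: -0.0003
```

```bash
cat >> h.py <<'E'
from scipy.spatial.transform import Rotation as R
def need(tgt,yaw=None):
    o=get_obs(); r=R.from_quat(o["tool_rot"]); M=r.as_matrix()
    x=M[:,0]; a=np.arctan2(x[1],x[0])
    g=R.from_matrix(np.column_stack([[np.cos(a),np.sin(a),0],[np.sin(a),-np.cos(a),0],[0,0,-1]]))
    print("pos",o["eef_pos"].round(4) if hasattr(o["eef_pos"],"round") else o["eef_pos"],"F",np.round(o["ft_force"],1),"t",o["clock"],"q",np.round(o["joint_pos"],3),"dq",np.round(o["joint_vel"],3),"tau",np.round(o["tau"],1))
    print("shift mm",(M.T@(np.array(tgt)-o["eef_pos"])*1000).round(1),"turn deg",np.degrees((r.inv()*g).as_rotvec()).round(2),"zaxis",M[:,2].round(3))
E
python3 - <<'E'
from h import *
need([.52,-.22,.08])
save(cv2.resize(camera("scene")[100:220,150:310],(640,480)),"y2.png")
need([.52,-.22,.08])
E
```

```text
pos [ 0.5316 -0.2279  0.0693] F [-0.2 -0.3 -0.2] t 2.6 q [-0.402  0.481 -0.088  0.962 -0.005  2.498] dq [-0.003 -0.021  0.024  0.012  0.    -0.002] tau [ -0.  -45.4  22.4  -0.5  -0.   -0. ]
shift mm [ -9.1 -10.1 -11.2] turn deg [ 1.58 -1.65 -0.02] zaxis [ 0.034 -0.02  -0.999]
pos [ 0.532  -0.228   0.0698] F [ 1.2 -0.2 -0.3] t 2.65 q [-0.402  0.481 -0.087  0.963 -0.005  2.498] dq [ 0.003 -0.003  0.004 -0.     0.001 -0.001] tau [  0.  -44.7  21.7  -0.3  -0.   -0. ]
shift mm [ -9.4 -10.4 -10.7] turn deg [ 1.61 -1.69 -0.02] zaxis [ 0.035 -0.02  -0.999]
```

View pics/y2.png

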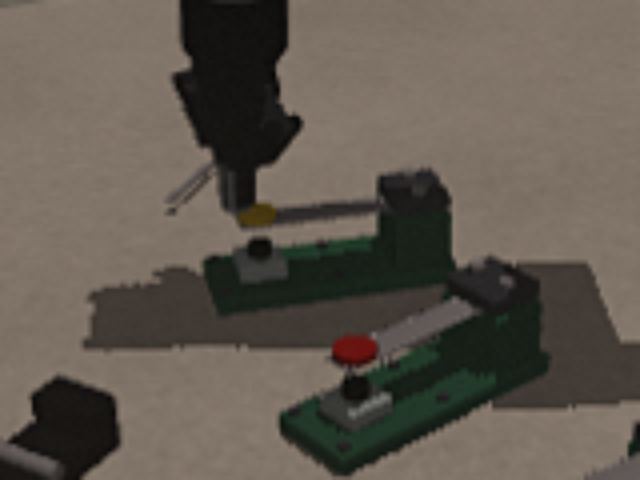

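The tool drifted about 10 mm outward and tilted 2°, so the fingertip at crop (238,205) sits over the pad's outer edge (258,213). I raise, square up and recentre.

jog_arm:
  deltas:
    - [[0,0,-12,1.6,-1.6,0,0],[-9,-10,0,0,0,0,0],[0,0,0,0,0,0,0]]

```text
clock: 2.95
eef_pos: [0.5214, -0.2207, 0.0847]
tool_rot: [0.993, 0.12, 0.002, 0.0]
ft_force: [0.2, -0.1, -0.6]
grip_width: -0.0001
```

```bash
python3 -c "
from h import *
need([.52,-.22,.08])"
```

```text
pos [ 0.5214 -0.2207  0.0847] F [ 0.2 -0.1 -0.6] t 2.95 q [-4.010e-01  4.690e-01 -6.100e-02  1.038e+00  1.000e-03  2.499e+00] dq [-0.007  0.01   0.098 -0.008 -0.006 -0.004] tau [  0.  -46.4  23.   -0.1   0.    0. ]
shift mm [-1.2 -1.   4.7] turn deg [ 0.06 -0.18 -0.  ] zaxis [ 0.003 -0.    -1.   ]
```

Small steps, checking for drift.

jog_arm:
  deltas:
    - [[-2,-1,7,0,0,0,0],[0,0,7,0,0,0,0],[0,0,0,0,0,0,0]]

```text
clock: 3.25
eef_pos: [0.5209, -0.2211, 0.0711]
tool_rot: [0.993, 0.12, 0.003, 0.002]
ft_force: [-1.1, 0.4, 0.8]
grip_width: 0.0002
```

```bash
python3 -c "
from h import *
need([.52,-.22,.049])"
```

```text
pos [ 0.5209 -0.2211  0.0711] F [-1.1  0.4  0.8] t 3.25 q [-4.020e-01  4.800e-01 -8.400e-02  1.000e+00  1.000e-03  2.498e+00] dq [-0.    -0.005  0.004  0.007 -0.001 -0.   ] tau [  0.  -45.7  22.5  -0.2   0.    0. ]
shift mm [-0.7 -1.4 22.1] turn deg [ 0.22 -0.37 -0.  ] zaxis [ 0.007 -0.002 -1.   ]
```

jog_arm:
  deltas:
    - [[-2,-1,7,0.2,-0.4,0,0],[-1,-1,7,0.2,-0.3,0,0],[0,0,7,0.2,-0.3,0,0],[0,0,3,0,0,0,0]]

```text
clock: 3.65
eef_pos: [0.5186, -0.2208, 0.0477]
tool_rot: [0.993, 0.12, -0.005, -0.002]
ft_force: [-5.9, 2.0, 21.4]
grip_width: 0.0001
```

```bash
python3 -c "
from h import *
need([.52,-.22,.049])"
```

```text
pos [ 0.5186 -0.2208  0.0477] F [-5.9  2.  21.4] t 3.65 q [-4.010e-01  5.140e-01 -9.500e-02  9.720e-01 -2.000e-03  2.499e+00] dq [-0.     0.01  -0.021 -0.035 -0.002  0.001] tau [  0.1 -35.3  18.4  -2.5   0.1  -0. ]
shift mm [ 1.5 -0.5 -1.4] turn deg [-0.28  0.58 -0.  ] zaxis [-0.011  0.002 -1.   ]
```

On the stop at 21 N. I hold for about 1 s.

jog_arm:
  deltas:
    - [[0,0,0,0,0,0,0],[0,0,0,0,0,0,0],[0,0,0,0,0,0,0]]

```text
clock: 3.95
eef_pos: [0.5188, -0.2208, 0.0506]
tool_rot: [0.993, 0.12, -0.005, -0.002]
ft_force: [-0.8, -0.2, 4.6]
grip_width: -0.0003
```

jog_arm:
  deltas:
    - [[0,0,1,0,0,0,0],[0,0,0,0,0,0,0],[0,0,1,0,0,0,0]]

```text
clock: 4.25
eef_pos: [0.5188, -0.2208, 0.0499]
tool_rot: [0.993, 0.12, -0.005, -0.002]
ft_force: [-2.3, -0.6, 9.5]
grip_width: -0.0002
```

jog_arm:
  deltas:
    - [[0,0,1,0,0,0,0],[0,0,0,0,0,0,0],[0,0,1,0,0,0,0]]

```text
clock: 4.55
eef_pos: [0.5187, -0.2208, 0.0498]
tool_rot: [0.993, 0.12, -0.005, -0.002]
ft_force: [-2.7, 0.5, 9.4]
grip_width: 0.0002
```

```bash
python3 -c "
from h import *
need([.52,-.22,.049])
save(cv2.resize(camera('scene')[100:220,150:310],(640,480)),'y3.png')"
```

```text
pos [ 0.5187 -0.2208  0.0498] F [-2.7  0.5  9.4] t 4.55 q [-4.010e-01  5.120e-01 -9.300e-02  9.770e-01 -2.000e-03  2.499e+00] dq [-0.001  0.005 -0.008 -0.009 -0.001  0.001] tau [  0.1 -41.6  20.1  -0.9   0.   -0. ]
shift mm [ 1.4 -0.5  0.8] turn deg [-0.28  0.58 -0.  ] zaxis [-0.011  0.002 -1.   ]
```

View pics/y3.png

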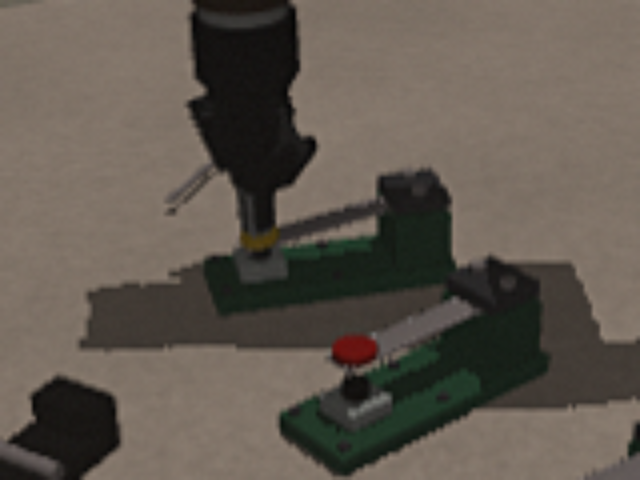

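The yellow pad (258,240) is down on its stop at 9.4 N, more than its 5 N, and red is up. I give one firmer hold, then lift.

jog_arm:
  deltas:
    - [[0,0,2,0,0,0,0],[0,0,2,0,0,0,0],[0,0,2,0,0,0,0],[0,0,2,0,0,0,0],[0,0,2,0,0,0,0]]

```text
clock: 5.1
eef_pos: [0.5187, -0.2208, 0.0484]
tool_rot: [0.993, 0.12, -0.004, -0.001]
ft_force: [-5.1, 1.5, 17.0]
grip_width: -0.0002
```

jog_arm:
  deltas:
    - [[0,0,-10,0,0,0,0],[0,0,-15,0,0,0,0],[0,0,-30,0,0,0,0],[0,0,-45,0,0,0,0],[0,0,-40,0,0,0,0]]

```text
clock: 5.6
eef_pos: [0.5157, -0.2189, 0.1839]
tool_rot: [0.993, 0.12, -0.012, -0.006]
ft_force: [1.1, -1.1, -0.1]
grip_width: -0.0001
```

```bash
python3 -c "
from h import *
need([.537,.18,.19])"
```

```text
pos [ 0.5157 -0.2189  0.1839] F [ 1.1 -1.1 -0.1] t 5.6 q [-4.000e-01  4.040e-01  1.100e-01  1.304e+00 -2.000e-03  2.500e+00] dq [ 0.002 -0.208  0.702  0.969  0.001 -0.   ] tau [ -0.  -43.8  22.2  -0.6  -0.   -0. ]
shift mm [ 115.9 -382.3   -3.2] turn deg [-0.82  1.27 -0.01] zaxis [-0.025  0.009 -1.   ]
```

jog_arm:
  deltas:
    - [[12,-40,0,-0.8,1.3,0,0],[12,-40,0,0,0,0,0],[12,-40,0,0,0,0,0],[12,-40,0,0,0,0,0],[12,-40,0,0,0,0,0]]

```text
clock: 6.1
eef_pos: [0.531, -0.0111, 0.188]
tool_rot: [0.993, 0.114, 0.005, 0.003]
ft_force: [1.3, 0.9, 0.4]
grip_width: 0.0001
```

jog_arm:
  deltas:
    - [[12,-40,0,0,0,0,0],[12,-40,0,0,0,0,0],[12,-40,0,0,0,0,0],[12,-40,0,0,0,0,0],[0,0,0,0,0,0,0]]

```text
clock: 6.6
eef_pos: [0.5431, 0.1502, 0.1821]
tool_rot: [0.991, 0.132, -0.0, -0.005]
ft_force: [-0.2, -0.6, -0.2]
grip_width: -0.0001
```

```bash
python3 -c "
from h import *
need([.537,.18,.12])"
```

```text
pos [0.5431 0.1502 0.1821] F [-0.2 -0.6 -0.2] t 6.6 q [0.265 0.39  0.085 1.265 0.01  3.141] dq [-0.001 -0.001 -0.031  0.017 -0.022 -0.001] tau [  0.8 -43.7  25.3  -0.1   0.2   0. ]
shift mm [  1.9 -29.7  62.4] turn deg [-0.56 -0.04  0.  ] zaxis [-0.002  0.01  -1.   ]
```

Joint 6 is at its limit, so I yaw the tool first (negative about tool z lowers q6).

jog_arm:
  deltas:
    - [[0,0,0,0,0,-5,0]]

```text
clock: 6.7
eef_pos: [0.5424, 0.1507, 0.181]
tool_rot: [0.984, 0.177, -0.001, -0.005]
ft_force: [-0.5, -0.0, -0.1]
grip_width: 0.0001
```

```bash
python3 -c "
from h import *
need([.537,.18,.12])"
```

```text
pos [0.5424 0.1507 0.181 ] F [-0.5 -0.  -0.1] t 6.7 q [0.266 0.391 0.084 1.265 0.009 3.051] dq [ 0.027  0.024  0.006 -0.007  0.008 -0.912] tau [  0.6 -43.9  25.   -0.    0.1   1. ]
shift mm [  5.2 -28.8  61.2] turn deg [-0.54  0.05 -0.  ] zaxis [-0.004  0.009 -1.   ]
```

jog_arm:
  deltas:
    - [[0,0,0,0,0,-8,0],[0,0,0,0,0,-8,0],[0,0,0,0,0,-8,0],[0,0,0,0,0,-8,0],[0,0,0,0,0,0,0]]

```text
clock: 7.2
eef_pos: [0.5395, 0.1465, 0.176]
tool_rot: [0.893, 0.45, -0.006, -0.005]
ft_force: [0.0, -0.9, -0.5]
grip_width: 0.0
```

```bash
python3 -c "
from h import *
need([.537,.18,.12])"
```

```text
pos [0.5395 0.1465 0.176 ] F [ 0.  -0.9 -0.5] t 7.2 q [0.261 0.396 0.077 1.265 0.007 2.469] dq [-0.011  0.005 -0.012 -0.001 -0.004  0.04 ] tau [  0.2 -44.1  24.7   0.1   0.   -0.6]
shift mm [ 25.8 -21.2  56.1] turn deg [-0.8   0.34 -0.  ] zaxis [-0.015  0.003 -1.   ]
```

jog_arm:
  deltas:
    - [[26,-21,0,-0.8,0.4,0,0],[0,0,30,0,0,0,0],[0,0,30,0,0,0,0],[0,0,20,0,0,0,0],[0,0,0,0,0,0,0]]

```text
clock: 7.7
eef_pos: [0.5382, 0.1771, 0.0927]
tool_rot: [0.898, 0.44, -0.0, 0.001]
ft_force: [-0.8, -0.8, -0.8]
grip_width: -0.0
```

```bash
python3 -c "
from h import *
need([.537,.18,.085])"
```

```text
pos [0.5382 0.1771 0.0927] F [-0.8 -0.8 -0.8] t 7.7 q [ 3.190e-01  4.650e-01 -4.500e-02  1.061e+00 -1.000e-03  2.549e+00] dq [-0.006 -0.018  0.027  0.019 -0.     0.025] tau [  0.2 -45.5  23.4  -0.7   0.   -0. ]
shift mm [ 1.6 -2.7  7.7] turn deg [0.04 0.06 0.  ] zaxis [ 0.    -0.001 -1.   ]
```

jog_arm:
  deltas:
    - [[2,-3,8,0,0,0,0],[0,0,7,0,0,0,0],[0,0,0,0,0,0,0]]

```text
clock: 8.0
eef_pos: [0.5378, 0.18, 0.078]
tool_rot: [0.899, 0.438, 0.0, 0.001]
ft_force: [-0.4, 0.1, 0.3]
grip_width: -0.0001
```

```bash
python3 -c "
from h import *
need([.537,.18,.049])
save(cv2.resize(camera('scene')[120:285,150:370],(800,600)),'b1.png')"
```

```text
pos [0.5378 0.18   0.078 ] F [-0.4  0.1  0.3] t 8.0 q [ 3.240e-01  4.800e-01 -6.400e-02  1.027e+00 -1.000e-03  2.559e+00] dq [ 0.004 -0.011  0.017  0.011  0.002  0.009] tau [  0.  -45.4  22.4  -0.2  -0.    0. ]
shift mm [-0.4 -0.6 29. ] turn deg [0.08 0.01 0.  ] zaxis [ 0.001 -0.001 -1.   ]
```

View pics/b1.png

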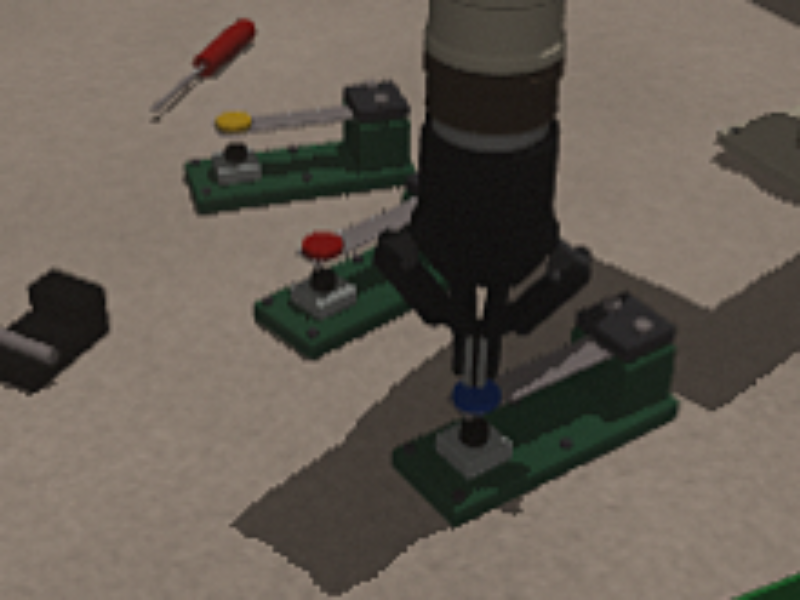

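Yellow (233,122) and red (322,245) are up, and the fingertips are centred over blue (477,395). Pressing.

jog_arm:
  deltas:
    - [[0,0,7,0,0,0,0],[-1,0,7,0,-0.3,0,0],[0,0,7,0,-0.3,0,0],[0,0,7,0,-0.3,0,0],[0,0,3,0,0,0,0]]

```text
clock: 8.55
eef_pos: [0.5394, 0.18, 0.0496]
tool_rot: [0.899, 0.437, -0.004, 0.005]
ft_force: [-2.6, -0.6, 11.8]
grip_width: -0.0001
```

jog_arm:
  deltas:
    - [[0,0,2,0,0,0,0],[0,0,2,0,0,0,0],[0,0,2,0,0,0,0]]

```text
clock: 8.85
eef_pos: [0.5393, 0.18, 0.0488]
tool_rot: [0.899, 0.437, -0.003, 0.005]
ft_force: [-6.1, -1.7, 17.2]
grip_width: 0.0001
```

jog_arm:
  deltas:
    - [[0,0,2,0,0,0,0],[0,0,2,0,0,0,0],[0,0,2,0,0,0,0],[0,0,2,0,0,0,0],[0,0,2,0,0,0,0]]

```text
clock: 9.35
eef_pos: [0.5394, 0.18, 0.0491]
tool_rot: [0.899, 0.438, -0.001, 0.006]
ft_force: [-5.8, -2.3, 15.8]
grip_width: -0.0001
```

jog_arm:
  deltas:
    - [[0,0,2,0,0,0,0],[0,0,2,0,0,0,0],[0,0,2,0,0,0,0]]

```text
clock: 9.65
eef_pos: [0.5394, 0.18, 0.0491]
tool_rot: [0.899, 0.438, 0.0, 0.007]
ft_force: [-5.3, -2.4, 14.7]
grip_width: -0.0003
```

```bash
python3 -c "
from h import *
need([.537,.18,.049])
save(cv2.resize(camera('scene')[120:285,150:370],(800,600)),'b2.png')"
```

```text
pos [0.5394 0.18   0.0491] F [-5.3 -2.4 14.7] t 9.65 q [ 0.329  0.512 -0.095  0.962 -0.013  2.565] dq [ 0.001 -0.006 -0.012 -0.012 -0.001  0.   ] tau [ -0.1 -38.6  20.1  -2.3  -0.1   0. ]
shift mm [-1.4 -1.9  0.1] turn deg [0.68 0.31 0.  ] zaxis [ 0.006 -0.012 -1.   ]
```

View pics/b2.png

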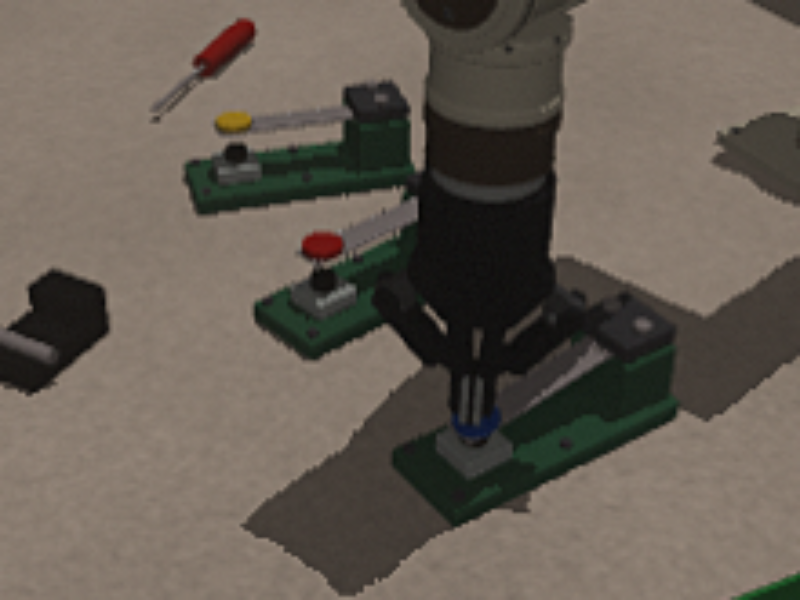

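Blue (477,425) is down on its stop at 15 N and has been held for over 1 s; yellow and red are up. Lifting clear.

jog_arm:
  deltas:
    - [[0,0,-10,0,0,0,0],[0,0,-15,0,0,0,0],[0,0,-30,0,0,0,0],[0,0,-40,0,0,0,0],[0,0,-30,0,0,0,0]]

```text
clock: 10.2
eef_pos: [0.5365, 0.1804, 0.1726]
tool_rot: [0.899, 0.437, -0.004, 0.007]
ft_force: [0.3, 0.4, -0.1]
grip_width: -0.0
```

jog_arm:
  deltas:
    - [[0,0,0,0,0,0,0],[0,0,0,0,0,0,0],[0,0,0,0,0,0,0]]

```text
clock: 10.5
eef_pos: [0.5392, 0.1813, 0.1758]
tool_rot: [0.899, 0.437, -0.0, 0.008]
ft_force: [-0.2, 0.9, -0.4]
grip_width: -0.0004
```

```bash
python3 -c "
from h import *
need([.537,.18,.2])
save(cv2.resize(camera('scene')[120:285,150:370],(800,600)),'b3.png')"
```

```text
pos [0.5392 0.1813 0.1758] F [-0.2  0.9 -0.4] t 10.5 q [ 0.333  0.404  0.089  1.255 -0.016  2.569] dq [ 0.001  0.013 -0.02  -0.007 -0.001  0.001] tau [  0.  -45.   25.1   0.   -0.1  -0. ]
shift mm [ -2.6  -0.6 -24.2] turn deg [0.79 0.43 0.  ] zaxis [ 0.006 -0.014 -1.   ]
```

View pics/b3.png

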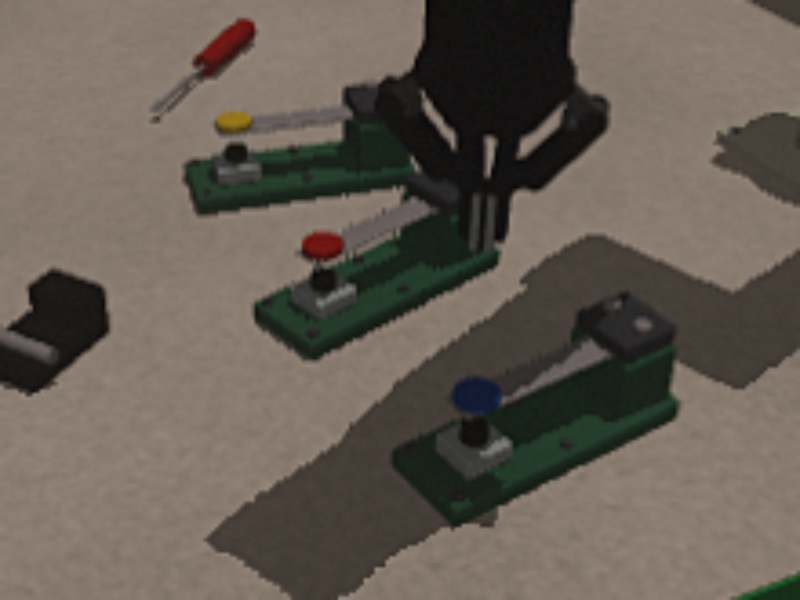

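All three pads are up (yellow (233,122), red (322,245), blue (477,395)), the latch hasn't moved, and the gripper is clear.

```bash
python3 -c "
from workcell import *
print(job_done())"
```

```text
the job is handed in; nothing more can be done
None
```

I pressed the yellow master onto its stop, held it for over 1 s (pressing at 5–21 N, tool tip 48–51 mm high) and let it spring back up. I then did the same with the blue sample on the green fixture, pressing at 12–17 N with the tool tip at about 49 mm. The job is handed in at about 10.5 s of robot time.

- **Last checks:** the final picture shows all three springs up and the gripper clear with the tool tip at 176 mm. The wrist force was about zero and the latch housing had not visibly moved. I never went near the red spring or the purple look-alike.
- **Went wrong and mended:**
  - The first descent to the yellow pad drifted about 10 mm and tilted 2°. I caught it before pressing, raised the tool and recentred it.
  - On the way to the blue pad, joint 6 read 3.141 rad, right at its 3.14 limit, until I turned the tool back. It may have gone slightly past, and I can't tell whether that counts against the run.
- **Not certain:** during the first 0.3 s of the yellow hold the force eased to 4.6 N (tool at 50.6 mm), just under the roughly 5 N needed to reach the stop. It was back at 9 N and then 17 N for about the last 0.9 s.

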